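# Close the spotlight's iris to the tape mark

### The arm

A 6-joint arm with a two-finger parallel gripper is mounted at the origin on the work surface. World frame = base frame: x ahead of the robot, y to its left, z up, the work surface at z = 0. Lengths are in m, angles in rad, forces in N, time in s.
With the tool pointing down it reaches from about 0.35 to 0.725 m from the base axis. Payload 6 kg.
Tool frame: the origin (TCP) lies on the centre line of the jaws, within the pads' length; the fingertips stand 19 mm ahead of it and the grasp point (between the pads) is the TCP; z points along the fingers, y is the direction in which the jaws open and shut (so a half turn about z gives the same grasp; the last joint's range is limited). The gripper opens to 85 mm and grips with 20 to 120 N. Pads are 22 mm wide; open, the fingers measure 114 mm over their backs; the gripper's body (76 mm by 85 mm) begins 54 mm behind the grasp point. The pads swing forward as they close: fully open they stand 13 mm farther back than shut.
Start: joints at [1.534, 0.04, 0.085, 0, -1.615, -0.334], TCP at [0.217, 0.559, 0.25] pointing down, gripper open.
Joint ranges: [-2.56, 2.56], [-1.29, 2.01], [-1.08, 1.49], [-3.29, 1.98], [-2.81, -0.18], [-2.99, 2.99]. Speed limits (rad/s): [2.57, 2.57, 3.01, 3.14, 3.14, 3.14].

### API

Orientations are given as a 3x3 rotation matrix whose columns are the frame's x, y, z axes.
In Python, from station import ctrl, optics gives the robot as it stands. The module is installed in compiled form; this text tells all that it offers.
- The arm moves only by the tool arm_command, never from a script. Its argument "commands" is a list of rows, each an object of numbers: "wx", "wy", "wz": the turn, a rotation vector about the tool's x, y, z in rad; "x", "y", "z": the shift along the tool's x, y, z in mm; "grip": the closure, from 0 (fully open) to 1 (shut). A call has 1 to 20 rows; each row shifts and turns the pose as measured when the row begins, along the tool's axes as they then stand; what a row does not reach is not made up. A row lasts 1/8 s, in which the tool goes at most 62.5 mm and 10.7 degrees, less where a joint would pass 70% of its speed; a pose out of reach is approached as far as the arm can. A call is refused whole if a number of a shift passes 62.5 or a number of a turn 0.188, either way. A call with a gripper value outside its range is refused whole. The fingers move at their own pace and stop on an object; "newtons" is the grip in N (left out, the last holds). Time passes only in rows, so rows that do not move let the fingers close. It gives the time, the measured TCP pose, the force and the opening at its end, in the units of the state.
- ctrl.get_obs(): the state, without advancing time (a new reading comes with each control period).
- optics.get_image(name): name is "scene" or "top" or "wrist"; returns (picture, depth): 480x640x3 uint8, red, green, blue; 480x640 float32, m along the optical axis (not along the pixel's ray), 0 where there is no reading.
- optics.camera_info(name): a dict with "intrinsics" (3x3 intrinsics, pixels), "R" (3x3) and "t" (3): a world point X has camera coordinates R X + t; the wrist camera has in their place "mount" (4x4, takes a point from camera to tool coordinates, whose origin is the TCP and whose axes are the flange's). Camera axes: x right, y down, z forward; pixel columns grow to the right and rows downward; lengths in m; the calibration is good to about 2 mm. A picture is of the moment at which its call begins: read the wrist's pose just before it. camera_info takes no time and is no camera call.
- ctrl.hand_in(): hands the job in, once; it reports no verdict.
Trained networks look in the newest picture that a camera, given by its name, has taken for a name from the list of things; names that differ only in an ending like _2 or _b are one class to them, and where a whole thing is asked for, a point or a joint stands for the part that bears it (a point fixed in the world has none). Each returns a list of dicts, best first, with "confidence" (0 to 1); they miss things now and then, are a little off and sometimes report something else, mostly with a low value. They report only what shows in the picture. A call takes as long as a camera call. They do not tell look-alikes from the thing itself.
- optics.outline_of(camera, thing): "region" (480x640 bool, what is visible of it) and "rect" ([left, top, width, height] in pixels, round what is visible of it).
- optics.landmark_of(camera, thing): "uv" ([column, row] in pixels: a listed point, or the origin of a listed thing).
The state is a dict: "t": time; "q": joint angles; "qvel": joint speeds; "joint_efforts": joint torques, N m; "eef_pos": TCP position; "eef_rot": TCP orientation; "ft_force": force on the tool from outside, world axes, zero at the start; "moment": the same for the moment, N m; "grip_width": finger opening in m.
Only numpy, scipy, OpenCV 4.12 (cv2) and the standard library are available. Lean on these libraries where they do the work, as an engineer would, in place of code of your own. Each camera call takes 0.05 s, during which the arm holds its last target.

### The job

Stop the little table spotlight down for the panel on the easel: push the red-knobbed iris lever over its arc with the fingertips, without pinching it, until the red index line on the ring points at the yellow tape mark (the blue one is another setting), then take the hand away. Do not shift or lift the spotlight, leave its black shutter handles as they are, and leave the easel, paint tube, mug and water cup where they stand.

Things in the scene. Friction and masses are not known exactly. Their poses are not given: they have to be found in the camera images.
- spot: LED table spotlight, 6 kg, loose on a round base 230 mm across. Origin: centre of the base's underside; x the beam direction (level), z up. It spans x -162 (heat sink) to +226 mm (square frame holder); beam axis 170 mm above the table. Black housing 130 mm wide, x -108 to 2 mm, top at 232 mm; barrel ahead of it 112 mm in diameter. Nothing stands over the lever.
- iris_axis (a point): Centre of the iris ring, on the beam axis, 90 mm ahead of the spot's origin, 170 mm above the table; fixed to the lamp. x: beam direction, the axis the ring and lever turn about; z up.
- iris_ring (a joint): Angle of the iris ring and lever, rad. 0: lever straight up; at angle a it points along -sin(a) of the spot's y and cos(a) of z. Stops at -0.9 and 0.9. Starts at 0.5 to 0.8, iris open, lever leaning to the spot's -y side, which faces the robot. Friction holds it where it is left; 2 to 3 N at the knob moves it.
- lever_knob (a point): Centre of the red ball knob, 18 mm in diameter, on the end of the iris lever, 98 mm from the beam axis. The lever is an 8 mm steel rod standing radially out of the aluminium ring (112 mm diameter, 22 mm wide along the beam); a block 16 mm wide at its foot reaches 66 mm from the axis.
- index_line (a point): Front end of the short red index line on the rim of the aluminium ring: 56 mm from the beam axis, 11 mm ahead of iris_axis, in line with the lever (at the angle of joint iris_ring).
- yellow_mark (a point): Yellow tape, 8 mm wide round the barrel, 23 mm long, on the black scale band just ahead of the ring, at -0.65 to -0.05 rad as joint iris_ring counts (a like blue tape at 0.15 to 0.3). Point: middle of its width at the ring end, 56 mm from the beam axis, 12.5 mm ahead of iris_axis; y round the barrel, z radially out. White ticks every 10 degrees.
- shutter_top (a joint): Top framing shutter of the barrel, 65 mm behind the iris lever: slides radially in (+) and out (-), m, 0 at the start, friction 4 N. Black handle 40 mm wide round the barrel, 9 mm along the beam, 71 to 93 mm from the beam axis. Leave it.
- shutter_left (a joint): The like shutter at the -y side of the barrel. Leave it.
- shutter_bottom (a joint): The like shutter at the underside of the barrel. Leave it.
- shutter_right (a joint): The like shutter at the +y side of the barrel. Leave it.
- easel: Small wooden table easel with a half-primed plywood panel, about 285 mm tall and 200 mm wide, standing about 460 mm in front of the spot's origin in the beam, loose, 0.7 kg. Origin on the table between its front feet; leave it.
- paint_tube: Blue and black acrylic tube standing on its cap, 161 mm tall, up to 60 mm wide, loose, 0.22 kg, beside the spot. Origin under its centre; leave it.
- mug: White mug, 82 mm across without its handle, 92 mm tall, loose, beside the spot. Origin under its centre; leave it.
- water_cup: Clear plastic cup, 84 mm across, 105 mm tall, loose, beside the spot. Origin under its centre; leave it.
Not all that is in view belongs to the job. Of the things like the paint_tube, leave any that is orange; of the rest the smaller one is meant.

How it is judged:
By the outcome, as a careful person would: the job done as asked, in the order asked, and still so for the second after the job is handed in, with the robot touching nothing.
It also fails if it takes over 38 s, if anything falls off the work surface, if the arm or the gripper's body presses on something with over 40 N, if the wrist force passes 120 N, or if a joint passes its speed limit or range.

## Working session

There is one attempt and no reset: what is moved stays moved. The work goes in short steps, Python scripts to look and compute and a tool call to move; the robot and the scene stay as the last step left them, time stands still between calls to the robot, and variables do not carry over. Pictures are saved under pics/ and viewed, and the job is handed in when it is done.

Besides the shell and the picture viewer there is one more tool, called after ">>>" as a command line: name --argument value ..., lists and objects as JSON in quotes. arm_command: Moves the arm, as the interface text tells. Its arguments: {"type":"object","properties":{"commands":{"type":"array"},"newtons":{"type":"number"}},"required":["commands"]}

```bash
mkdir -p pics; cat > h.py <<'E'
import numpy as np,cv2
from station import ctrl,optics
def snap(n,f):
    im,d=optics.get_image(n); cv2.imwrite('pics/'+f,im[:,:,::-1]); np.savez('pics/'+f+'.npz',im=im,d=d); return im,d
def world(n,uv,z):
    c=optics.camera_info(n);K=np.array(c['intrinsics'])
    p=np.linalg.inv(K)@np.array([uv[0],uv[1],1.])*z
    if 'R' in c: return np.array(c['R']).T@(p-np.array(c['t']))
    o=ctrl.get_obs();m=np.array(c['mount']);q=m[:3,:3]@p+m[:3,3]
    return np.array(o['eef_rot'])@q+np.array(o['eef_pos'])
def proj(n,X):
    c=optics.camera_info(n);K=np.array(c['intrinsics'])
    if 'R' in c: p=np.array(c['R'])@X+np.array(c['t'])
    else:
        o=ctrl.get_obs();m=np.array(c['mount']);q=np.array(o['eef_rot']).T@(X-np.array(o['eef_pos']));p=m[:3,:3].T@(q-m[:3,3])
    p=K@p;return p[:2]/p[2]
E
python3 - <<'E'
from h import *
np.set_printoptions(precision=4,suppress=True)
print(ctrl.get_obs())
for n in ['scene','top','wrist']:
    im,d=snap(n,n+'0.png')
    c=optics.camera_info(n)
    print(n,c)
    for th in ['iris_axis','lever_knob','index_line','yellow_mark','spot']:
        for r in optics.landmark_of(n,th)[:3]:
            u,v=r['uv'];z=d[int(np.clip(v,0,479)),int(np.clip(u,0,639))]
            print(th,round(r['confidence'],2),np.round(r['uv'],1),z,world(n,(u,v),z))
E
```

```text
{'t': 0.0, 'q': array([ 1.5337,  0.0408,  0.0838, -0.0005, -1.6155, -0.3337]), 'qvel': array([ 0.    ,  0.0003, -0.0015, -0.0006,  0.0002, -0.0004]), 'joint_efforts': array([  0.0005, -36.8195,  34.7418,   6.9323,  -0.0053,   0.    ]), 'eef_pos': array([0.2172, 0.559 , 0.2492]), 'eef_rot': array([[ 0.9321, -0.3623, -0.0005],
       [-0.3623, -0.9321, -0.0017],
       [ 0.0001,  0.0018, -1.    ]]), 'ft_force': array([-0.1028, -0.5736, -0.0234]), 'moment': array([-0.0217,  0.0072,  0.0466]), 'grip_width': 0.08554360809226426}
scene {'intrinsics': array([[487.4123,   0.    , 320.615 ],
       [  0.    , 487.4123, 239.1492],
       [  0.    ,   0.    ,   1.    ]]), 'R': array([[ 0.868 ,  0.4963, -0.0134],
       [ 0.3802, -0.6818, -0.6249],
       [-0.3193,  0.5374, -0.7806]]), 't': array([-0.4465, -0.139 ,  1.2233])}
iris_axis 0.54 [357.5 241.2] 0.86858284 [ 0.6121 -0.0336  0.1808]
lever_knob 0.67 [311.9 185.1] 0.8673956 [ 0.504  -0.0065  0.2452]
lever_knob 0.44 [349.8 209.7] 0.8566467 [ 0.5823 -0.0094  0.225 ]
index_line 0.79 [320.3 204.7] 0.9051733 [ 0.5172 -0.0007  0.1954]
index_line
[... 422 characters left out ...]

       [-0.9849,  0.0154, -0.1723],
       [ 0.1722, -0.0109, -0.985 ]]), 't': array([-0.037 ,  0.5861,  1.1257])}
lever_knob 0.74 [294.1 265.2] 0.96864283 [0.4952 0.0071 0.2459]
index_line 0.93 [300.  257.3] 1.0030602 [ 0.5167 -0.0052  0.2148]
yellow_mark 0.49 [301.1 224.5] 1.0188015 [ 0.5938 -0.0084  0.2124]
spot 0.81 [264.9 254.6] 1.0043873 [0.5243 0.0751 0.2139]
wrist {'intrinsics': array([[426.4242,   0.    , 316.2693],
       [  0.    , 426.4242, 244.0789],
       [  0.    ,   0.    ,   1.    ]]), 'mount': array([[ 0.0002, -0.9665, -0.2565,  0.0655],
       [ 1.    ,  0.0002,  0.0002, -0.0002],
       [-0.0001, -0.2565,  0.9665, -0.1222],
       [ 0.    ,  0.    ,  0.    ,  1.    ]])}
```

View pics/scene0.png

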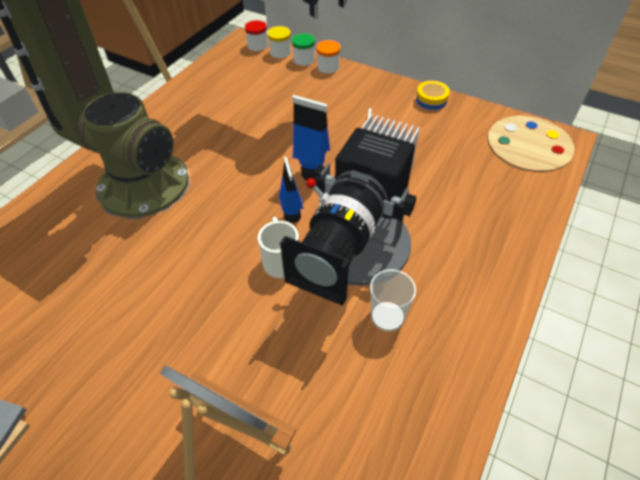

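View pics/top0.png

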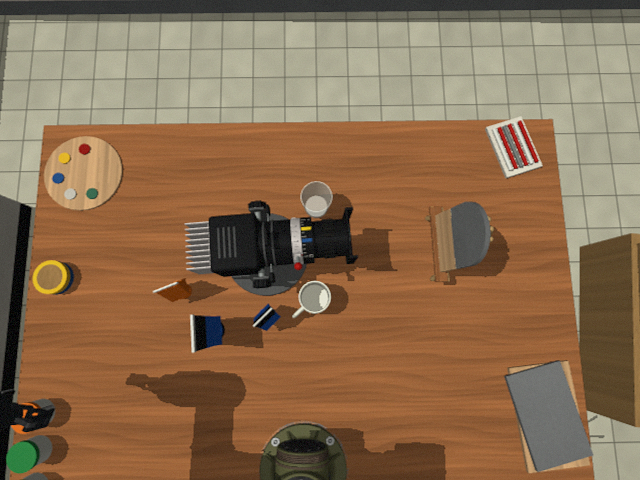

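View pics/wrist0.png

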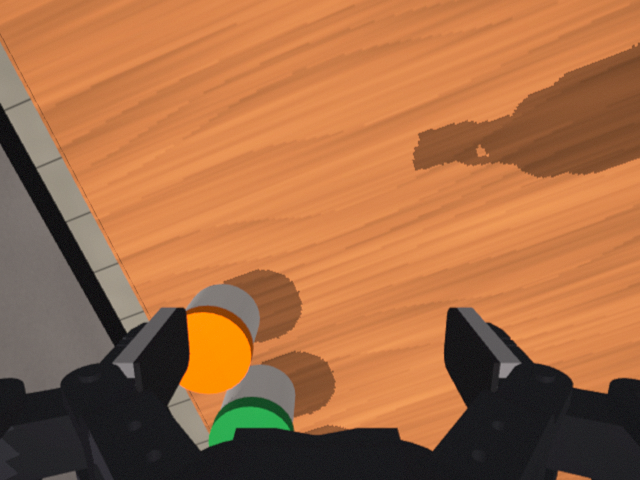

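```bash
python3 - <<'E'
import cv2,numpy as np
a=cv2.imread('pics/scene0.png')[150:280,240:420];b=cv2.imread('pics/top0.png')[180:310,200:380]
cv2.imwrite('pics/z0.png',np.vstack([cv2.resize(x,None,fx=2.3*1.0,fy=2.3,interpolation=cv2.INTER_CUBIC) for x in (a,b)]))
E
```

```text
(no output)
```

View pics/z0.png

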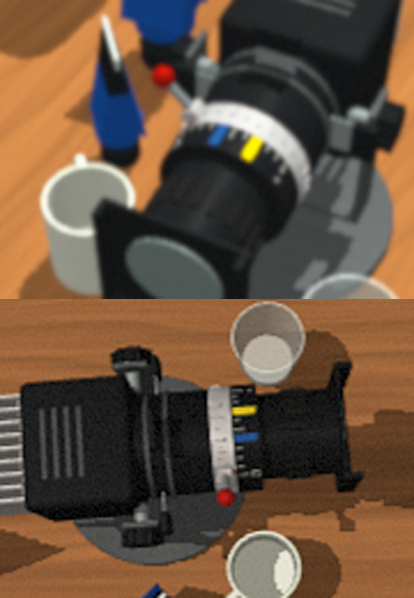

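The pictures show the spot beaming along world −y. The red knob is at scene (312,184) / top (296,266), the yellow tape at scene (350,213) / top (305,229), and the blue tape at top (306,240). I'll turn the tool square, close the fingers and go over the lever for a close look.

>>> arm_command --commands '[{"z": -60,"wz": -0.185,"grip": 1},{"z": -60,"wz": -0.185,"grip": 1},{"x": 23,"y": 57,"grip": 1},{"x": 23,"y": 57,"grip": 1},{"x": 23,"y": 57,"grip": 1},{"x": 23,"y": 57,"grip": 1},{"x": 23,"y": 57,"grip": 1},{"x": 23,"y": 57,"grip": 1},{"x": 23,"y": 57,"grip": 1},{"x": 23,"y": 57,"grip": 1},{"x": 23,"y": 57,"grip": 1},{"grip": 1}]'

```text
invalid input
```

```bash
python3 - <<'E'
from h import *
np.set_printoptions(precision=4,suppress=True)
o=ctrl.get_obs();print(o['t'],o['eef_pos'],o['eef_rot'],o['q'],o['grip_width'],o['ft_force'])
n='wrist';im,d=snap(n,'wrist1.png')
for th in ['iris_axis','lever_knob','index_line','yellow_mark']:
    for r in optics.landmark_of(n,th)[:2]:
        u,v=r['uv'];z=d[int(np.clip(v,0,479)),int(np.clip(u,0,639))]
        print(th,round(r['confidence'],2),np.round(r['uv'],1),z,world(n,(u,v),z))
E
```

```text
0.9 [0.2174 0.5592 0.2503] [[ 0.932  -0.3624  0.    ]
 [-0.3624 -0.932  -0.0001]
 [ 0.0001  0.0001 -1.    ]] [ 1.5337  0.0402  0.0848  0.     -1.6155 -0.3337] 0.08513341814880938 [0.0552 0.4696 0.4049]
```

View pics/wrist1.png

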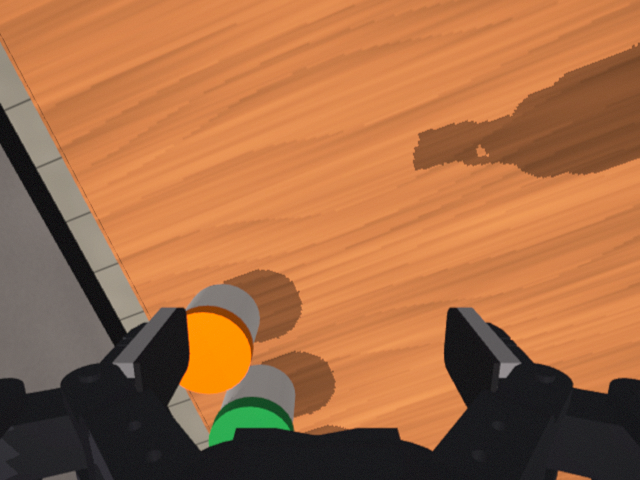

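The call was refused and the arm has not moved. I'll try again with every field given.

>>> arm_command --commands '[{"wx": 0,"wy": 0,"wz": -0.185,"x": 0,"y": 0,"z": -60,"grip": 1},{"wx": 0,"wy": 0,"wz": -0.185,"x": 0,"y": 0,"z": -60,"grip": 1}]' --newtons 20

```text
t: 1.4
eef_pos: [0.2168, 0.5578, 0.3658]
eef_rot: [[1.0, 0.007, -0.002], [0.007, -1.0, -0.013], [-0.002, 0.013, -1.0]]
ft_force: [0.3, 2.4, 0.5]
grip_width: 0.0514
```

>>> arm_command --commands '[{"wx": 0,"wy": 0,"wz": 0,"x": 23,"y": 57,"z": 0,"grip": 1},{"wx": 0,"wy": 0,"wz": 0,"x": 23,"y": 57,"z": 0,"grip": 1},{"wx": 0,"wy": 0,"wz": 0,"x": 23,"y": 57,"z": 0,"grip": 1},{"wx": 0,"wy": 0,"wz": 0,"x": 23,"y": 57,"z": 0,"grip": 1},{"wx": 0,"wy": 0,"wz": 0,"x": 23,"y": 57,"z": 0,"grip": 1},{"wx": 0,"wy": 0,"wz": 0,"x": 23,"y": 57,"z": 0,"grip": 1},{"wx": 0,"wy": 0,"wz": 0,"x": 23,"y": 57,"z": 0,"grip": 1},{"wx": 0,"wy": 0,"wz": 0,"x": 23,"y": 57,"z": 0,"grip": 1},{"wx": 0,"wy": 0,"wz": 0,"x": 23,"y": 57,"z": 0,"grip": 1},{"wx": 0,"wy": 0,"wz": 0,"x": 0,"y": 0,"z": 0,"grip": 1}]'

```text
t: 2.65
eef_pos: [0.4316, 0.0376, 0.3752]
eef_rot: [[1.0, 0.01, 0.005], [0.01, -1.0, -0.004], [0.005, 0.004, -1.0]]
ft_force: [-0.7, 0.5, -0.7]
grip_width: -0.0001
```

```bash
python3 - <<'E'
from h import *
np.set_printoptions(precision=4,suppress=True)
o=ctrl.get_obs();print(o['t'],o['eef_pos'],o['eef_rot'],o['q'],o['grip_width'],o['ft_force'])
n='wrist';im,d=snap(n,'wrist2.png')
for th in ['iris_axis','lever_knob','index_line','yellow_mark']:
    for r in optics.landmark_of(n,th)[:2]:
        u,v=r['uv'];z=d[int(np.clip(v,0,479)),int(np.clip(u,0,639))]
        print(th,round(r['confidence'],2),np.round(r['uv'],1),z,world(n,(u,v),z))
E
```

```text
2.65 [0.4316 0.0376 0.3752] [[ 0.9999  0.0103  0.0048]
 [ 0.0103 -0.9999 -0.0042]
 [ 0.0048  0.0043 -1.    ]] [ 0.5628 -0.3542 -0.0354  0.0065 -1.8878  1.0204] -0.00013032286354875504 [-0.6751  0.541  -0.6734]
lever_knob 0.75 [383.5 135.7] 0.24152356 [0.4951 0.0042 0.2485]
index_line 0.92 [391.5  85.6] 0.0 [0.4958 0.0439 0.4976]
```

View pics/wrist2.png

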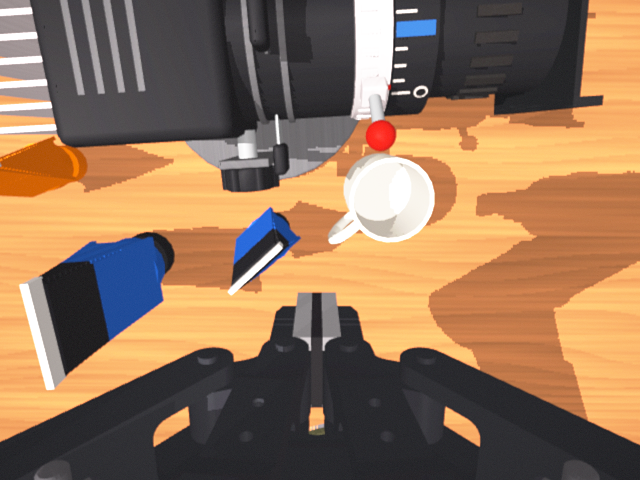

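The wrist view shows the knob at (382,135), the lever foot at (376,90) and the blue tape at (416,28). The yellow tape is just out of frame, so I'll move ahead to see it.

>>> arm_command --commands '[{"wx": 0,"wy": 0,"wz": 0.01,"x": 45,"y": 20,"z": 0,"grip": 1},{"wx": 0,"wy": 0,"wz": 0,"x": 45,"y": 20,"z": 0,"grip": 1},{"wx": 0,"wy": 0,"wz": 0,"x": 0,"y": 0,"z": 0,"grip": 1}]'

```text
t: 3.28
eef_pos: [0.5234, 0.0089, 0.3758]
eef_rot: [[1.0, 0.022, 0.006], [0.022, -1.0, -0.002], [0.006, 0.002, -1.0]]
ft_force: [-1.8, -0.4, -0.9]
grip_width: -0.0001
```

```bash
python3 - <<'E'
from h import *
np.set_printoptions(precision=4,suppress=True)
o=ctrl.get_obs();print(o['t'],o['eef_pos'],o['eef_rot'],o['q'],o['grip_width'],o['ft_force'])
n='wrist';im,d=snap(n,'wrist3.png')
for th in ['iris_axis','lever_knob','index_line','yellow_mark']:
    for r in optics.landmark_of(n,th)[:2]:
        u,v=r['uv'];z=d[int(np.clip(v,0,479)),int(np.clip(u,0,639))]
        print(th,round(r['confidence'],2),np.round(r['uv'],1),z,world(n,(u,v),z))
E
```

```text
3.275 [0.5234 0.0089 0.3758] [[ 0.9998  0.0215  0.0059]
 [ 0.0216 -0.9998 -0.0016]
 [ 0.0058  0.0017 -1.    ]] [ 0.4043 -0.1171  0.1619  0.0039 -1.845   1.1891] -5.5831577796568154e-05 [-1.7644 -0.3852 -0.8777]
lever_knob 0.83 [330.3 285.9] 0.26645282 [ 0.495  -0.0006  0.25  ]
index_line 0.94 [341.4 228. ] 0.2971804 [ 0.5237 -0.0089  0.2115]
yellow_mark 0.63 [343.5 144.6] 0.2677696 [ 0.5806 -0.0072  0.2278]
```

View pics/wrist3.png

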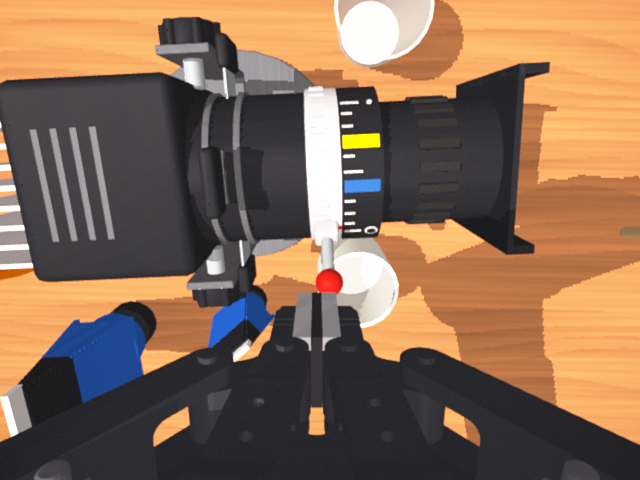

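```bash
cat > m.py <<'E'
from h import *
from scipy.optimize import least_squares
def cloud(n,d,mask):
    c=optics.camera_info(n);K=np.array(c['intrinsics']);v,u=np.nonzero(mask&(d>0))
    z=d[v,u];p=np.linalg.inv(K)@np.vstack([u,v,np.ones_like(u)])*z
    if 'R' in c: return (np.array(c['R']).T@(p-np.array(c['t'])[:,None])).T,u,v
    o=ctrl.get_obs();m=np.array(c['mount']);q=m[:3,:3]@p+m[:3,3][:,None]
    return (np.array(o['eef_rot'])@q).T+np.array(o['eef_pos']),u,v
def masks(im):
    h=cv2.cvtColor(im,cv2.COLOR_RGB2HSV);H,S,V=[h[:,:,i].astype(int) for i in range(3)]
    return dict(yellow=(abs(H-29)<5)&(S>180)&(V>170),blue=(abs(H-107)<8)&(S>130)&(V>150),red=((H<5)|(H>175))&(S>190)&(V>110),white=(S<40)&(V>190))
E
python3 - <<'E'
from m import *
np.set_printoptions(precision=4,suppress=True)
f=np.load('pics/wrist3.png.npz');im,d=f['im'],f['d'];M=masks(im)
box=np.zeros(d.shape,bool);box[95:222,308:378]=1
P,_,_=cloud('wrist',d,box)
P=P[(P[:,2]>.17)]
print(len(P))
def res(p):
    x=P[:,0]-(p[0]+p[1]*(P[:,1])); r=np.hypot(x*np.cos(np.arctan(p[1])),P[:,2]-p[2]);return r-p[3]
s=least_squares(res,[.56,0,.17,.056],loss='soft_l1',f_scale=.001);print(s.x,np.std(s.fun))
res2=lambda p:res([p[0],p[1],p[2],.056])
s2=least_squares(res2,[.56,0,.17],loss='soft_l1',f_scale=.001);print(s2.x,np.std(s2.fun))
xc,k,zc=s2.x
for c,b in (('yellow',(120,160,340,385)),('blue',(170,200,340,385)),('red',(260,300,310,350)),('red',(215,245,335,350))):
    B=np.zeros(d.shape,bool);B[b[0]:b[1],b[2]:b[3]]=1
    Q,u,v=cloud('wrist',d,B&M[c])
    if len(Q)==0: print(c,'none');continue
    q=np.median(Q,0);ang=np.arctan2(-(q[0]-xc-k*q[1])*np.cos(np.arctan(k)),q[2]-zc)
    print(c,len(Q),u.mean(),v.mean(),u.min(),u.max(),v.min(),v.max(),q,Q.min(0),Q.max(0),'ang',ang)
    if c in('yellow','blue'):
        A=np.polyfit(Q[:,1],Q[:,0],1);print(' dir',A)
E
```

```text
8841
[ 0.5637 -0.0635  0.1737  0.0551] 0.0011651149424752485
[ 0.5635 -0.0635  0.1728] 0.0011736539379308718
yellow 496 360.6653225806452 140.59879032258064 342 379 134 148 [ 0.5832 -0.0182  0.2265] [ 0.5784 -0.0298  0.2219] [ 0.5875 -0.0063  0.2306] ang -0.3315088697737069
 dir [-0.0592  0.5822]
blue 470 361.87021276595743 185.32978723404256 344 380 179 192 [ 0.5555 -0.0199  0.2288] [ 0.5508 -0.0318  0.2255] [ 0.5599 -0.0084  0.2313] ang 0.164125244032156
 dir [-0.063   0.5542]
red 487 328.5605749486653 281.24845995893224 316 341 269 292 [0.497  0.0001 0.2486] [ 0.4893 -0.0078  0.2414] [0.5033 0.0081 0.2523] ang 0.7187197434465165
red 7 340.42857142857144 227.42857142857142 339 342 227 228 [ 0.5248 -0.0079  0.2136] [ 0.5238 -0.0093  0.2124] [ 0.5251 -0.0071  0.2153] ang 0.7641050552904318
```

Measured from this picture (tape (361,141), knob (329,281)): the beam axis is at x≈0.5635−0.0635·y, the yellow mark at about −0.33 rad, the blue at about +0.16, and the lever at about +0.75. Next I go back to the robot side and down beside the knob.

>>> arm_command --commands '[{"wx": 0,"wy": 0,"wz": -0.04,"x": -40,"y": 5,"z": 0,"grip": 1},{"wx": 0,"wy": 0,"wz": 0,"x": -37,"y": 4,"z": 0,"grip": 1},{"wx": 0,"wy": 0,"wz": 0,"x": 0,"y": 0,"z": 45,"grip": 1},{"wx": 0,"wy": 0,"wz": 0,"x": 0,"y": 0,"z": 45,"grip": 1},{"wx": 0,"wy": 0,"wz": 0,"x": 0,"y": 0,"z": 28,"grip": 1},{"wx": 0,"wy": 0,"wz": 0,"x": 0,"y": 0,"z": 0,"grip": 1}]'

```text
t: 4.28
eef_pos: [0.441, -0.0009, 0.2626]
eef_rot: [[0.997, 0.072, 0.026], [0.072, -0.997, 0.007], [0.026, -0.005, -1.0]]
ft_force: [-0.4, -0.6, 1.0]
grip_width: 0.0
```

```bash
python3 - <<'E'
from m import *
np.set_printoptions(precision=4,suppress=True)
o=ctrl.get_obs();print(o['t'],o['eef_pos'],o['eef_rot'],o['grip_width'],o['ft_force'])
im,d=snap('wrist','wrist4.png')
M=masks(im);B=np.zeros(d.shape,bool);B[:, 250:400]=1
Q,u,v=cloud('wrist',d,B&M['red']);print(len(Q),np.median(Q,0),u.mean(),v.mean())
B[:]=0;B[285:400,290:345]=1
Q,u,v=cloud('wrist',d,B);Q=Q[Q[:,2]<.275];print('tip',Q.min(0),Q.max(0))
print(proj('wrist',np.array(o['eef_pos'])),proj('wrist',np.array(o['eef_pos'])+np.array(o['eef_rot'])@[.011,0,.019]))
im,d=snap('scene','scene4.png')
E
```

```text
4.275 [ 0.441  -0.0009  0.2626] [[ 0.9971  0.0722  0.0259]
 [ 0.072  -0.9974  0.0068]
 [ 0.0263 -0.0049 -0.9996]] 2.731234202665436e-05 [-0.3994 -0.6055  0.9786]
2117 [ 0.4969 -0.0002  0.247 ] 325.9792158715163 164.14170996693434
tip [ 0.3496 -0.0333 -0.0021] [0.4543 0.0196 0.275 ]
[315.4523 344.3094] [315.5076 290.7662]
```

View pics/wrist4.png

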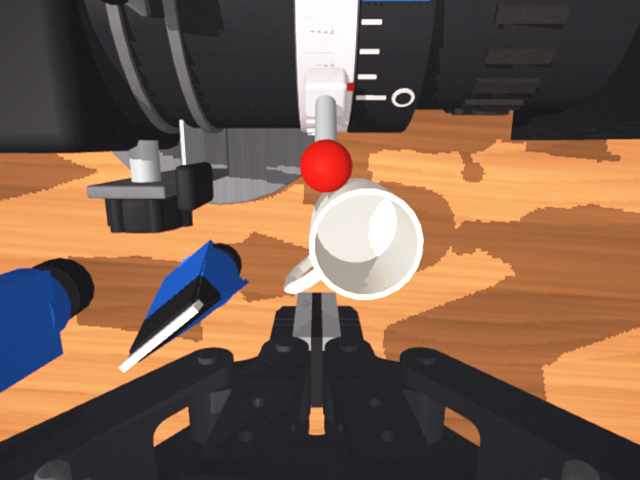

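View pics/scene4.png

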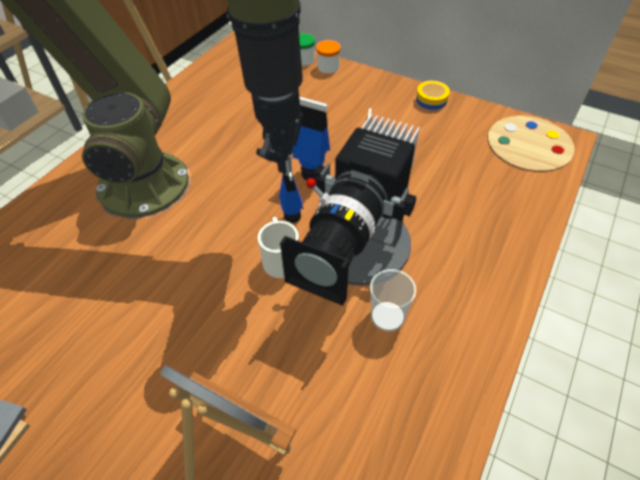

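The scene is unchanged and the fingertips are on the robot side of the knob (326,165), with the pad front at (316,291), about 34 mm short of it. I'll recentre by 5 mm, level the tool and lower it slightly, then approach.

>>> arm_command --commands '[{"wx": 0,"wy": -0.026,"wz": 0,"x": 0,"y": 5,"z": 6,"grip": 1},{"wx": 0,"wy": 0,"wz": 0,"x": 14,"y": 0,"z": 0,"grip": 1},{"wx": 0,"wy": 0,"wz": 0,"x": 14,"y": 0,"z": 0,"grip": 1},{"wx": 0,"wy": 0,"wz": 0,"x": 0,"y": 0,"z": 0,"grip": 1}]'

```text
t: 4.88
eef_pos: [0.4728, -0.0042, 0.2639]
eef_rot: [[0.997, 0.072, 0.007], [0.072, -0.997, 0.007], [0.007, -0.007, -1.0]]
ft_force: [0.4, -0.3, -0.3]
grip_width: 0.0005
```

```bash
python3 - <<'E'
from m import *
np.set_printoptions(precision=4,suppress=True)
o=ctrl.get_obs();print(o['t'],o['eef_pos'],o['eef_rot'],o['grip_width'],o['ft_force'])
im,d=snap('wrist','wrist5.png')
M=masks(im);B=np.zeros(d.shape,bool);B[:, 250:400]=1
Q,u,v=cloud('wrist',d,B&M['red']);print(len(Q),np.median(Q,0),u.mean(),v.mean())
E
```

```text
4.875 [ 0.4728 -0.0042  0.2639] [[ 0.9974  0.0722  0.0067]
 [ 0.0722 -0.9974  0.0073]
 [ 0.0072 -0.0068 -1.    ]] 0.0004725445154170813 [ 0.411  -0.311  -0.3466]
1821 [ 0.4975 -0.0002  0.2453] 309.68149368478856 251.6814936847886
```

View pics/wrist5.png

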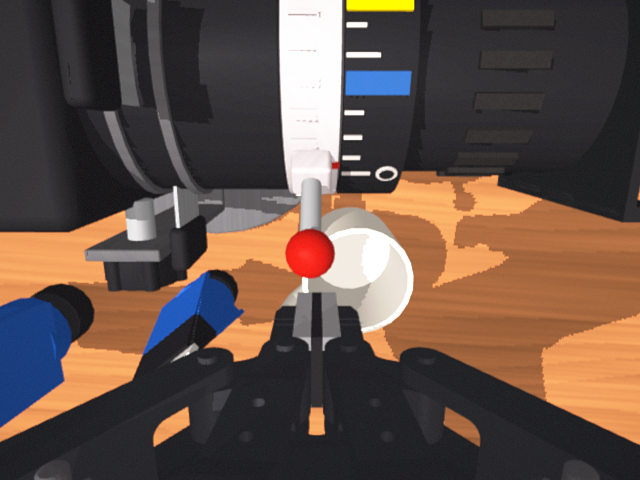

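>>> arm_command --commands '[{"wx": 0,"wy": 0,"wz": 0,"x": 0,"y": -2,"z": 10,"grip": 1},{"wx": 0,"wy": 0,"wz": 0,"x": 6,"y": 0,"z": 0,"grip": 1},{"wx": 0,"wy": 0,"wz": 0,"x": 8,"y": 0,"z": -4,"grip": 1},{"wx": 0,"wy": 0,"wz": 0,"x": 8,"y": 0,"z": -4,"grip": 1}]'

```text
t: 5.42
eef_pos: [0.4903, -0.0016, 0.2648]
eef_rot: [[0.997, 0.074, 0.0], [0.074, -0.997, 0.006], [0.001, -0.006, -1.0]]
ft_force: [-7.5, 1.1, 5.8]
grip_width: -0.0
```

```bash
python3 - <<'E'
from m import *
np.set_printoptions(precision=4,suppress=True)
o=ctrl.get_obs();print(o['t'],o['eef_pos'],o['eef_rot'],o['grip_width'],o['ft_force'])
im,d=snap('wrist','wrist6.png')
M=masks(im);B=np.zeros(d.shape,bool);B[:, 250:400]=1
Q,u,v=cloud('wrist',d,B&M['red']);print(len(Q),np.median(Q,0),u.mean(),v.mean())
E
```

```text
5.425 [ 0.4903 -0.0016  0.2648] [[ 0.9973  0.0739  0.0004]
 [ 0.0739 -0.9972  0.0058]
 [ 0.0008 -0.0057 -1.    ]] -3.0359298805254132e-05 [-7.4579  1.0859  5.8462]
2122 [0.5135 0.0009 0.2573] 313.26767200754006 269.4038642789821
```

View pics/wrist6.png

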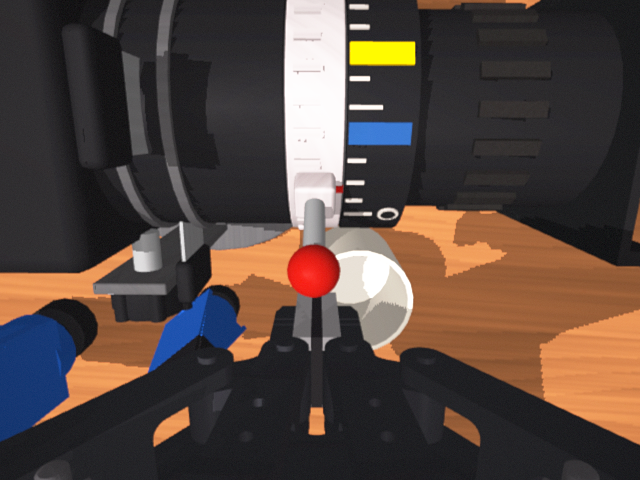

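Contact has been made and the knob has moved from x 0.497 to 0.513, with the index line now at (340,188). Pushing on, rising with the arc.

>>> arm_command --commands '[{"wx": 0,"wy": 0,"wz": 0,"x": 7,"y": 0,"z": -5,"grip": 1},{"wx": 0,"wy": 0,"wz": 0,"x": 7,"y": 0,"z": -4,"grip": 1},{"wx": 0,"wy": 0,"wz": 0,"x": 7,"y": 0,"z": -3,"grip": 1},{"wx": 0,"wy": 0,"wz": 0,"x": 0,"y": 0,"z": 0,"grip": 1}]'

```text
t: 5.98
eef_pos: [0.5124, -0.0002, 0.2779]
eef_rot: [[0.997, 0.074, -0.001], [0.074, -0.997, 0.005], [-0.0, -0.005, -1.0]]
ft_force: [-1.3, 0.0, 0.2]
grip_width: -0.0002
```

```bash
cat > s.py <<'E'
import sys
from m import *
np.set_printoptions(precision=4,suppress=True)
o=ctrl.get_obs();print(o['t'],o['eef_pos'],o['eef_rot'],o['grip_width'],o['ft_force'])
im,d=snap('wrist',sys.argv[1])
M=masks(im)
for c in ['red','yellow','blue']:
    B=np.zeros(d.shape,bool);B[:300, 300 if c!='red' else 250:430]=1
    n,l,st,ce=cv2.connectedComponentsWithStats((B&M[c]).astype(np.uint8))
    for i in range(1,n):
        if st[i,4]>8:
            Q,u,v=cloud('wrist',d,l==i)
            if len(Q)==0: continue
            print(c,st[i],ce[i],np.median(Q,0))
E
python3 s.py wrist7.png
```

```text
5.975 [ 0.5124 -0.0002  0.2779] [[ 0.9972  0.0744 -0.0007]
 [ 0.0744 -0.9972  0.0051]
 [-0.0003 -0.0051 -1.    ]] -0.00020226860621875442 [-1.3429  0.0136  0.222 ]
red [335 206   6   6  34] [337.6471 208.5   ] [ 0.5469 -0.0065  0.2224]
red [ 288  243   51   52 2030] [312.6951 267.8414] [0.5347 0.0026 0.2677]
yellow [ 346  108   58   21 1216] [374.5469 118.    ] [ 0.5843 -0.0181  0.2222]
blue [ 345  179   57   20 1123] [372.7703 188.439 ] [ 0.5566 -0.02    0.2246]
```

View pics/wrist7.png

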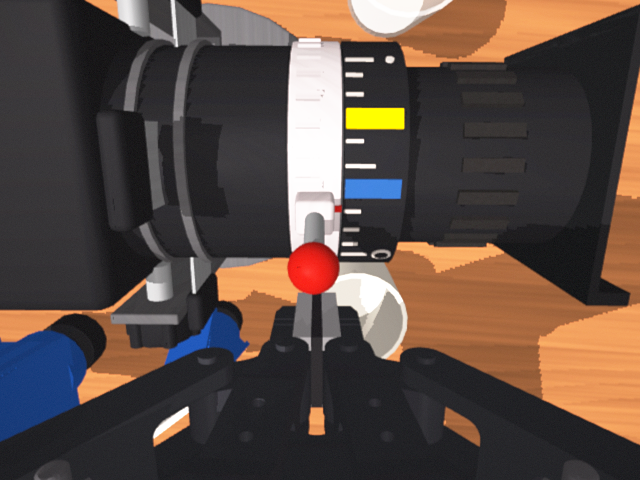

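Halfway: force is low and the lamp hasn't moved (tapes unchanged in world to about 1 mm). Continuing.

>>> arm_command --commands '[{"wx": 0,"wy": 0,"wz": 0,"x": 8,"y": 0,"z": 0,"grip": 1},{"wx": 0,"wy": 0,"wz": 0,"x": 8,"y": 0,"z": 0,"grip": 1},{"wx": 0,"wy": 0,"wz": 0,"x": 8,"y": 0,"z": 0,"grip": 1},{"wx": 0,"wy": 0,"wz": 0,"x": 8,"y": 0,"z": 1,"grip": 1},{"wx": 0,"wy": 0,"wz": 0,"x": 8,"y": 0,"z": 1,"grip": 1},{"wx": 0,"wy": 0,"wz": 0,"x": 6,"y": 0,"z": 1,"grip": 1},{"wx": 0,"wy": 0,"wz": 0,"x": 0,"y": 0,"z": 0,"grip": 1}]'

```text
t: 6.9
eef_pos: [0.5617, 0.0035, 0.274]
eef_rot: [[0.997, 0.074, -0.001], [0.074, -0.997, 0.005], [-0.0, -0.005, -1.0]]
ft_force: [-1.0, 0.2, 0.1]
grip_width: -0.0002
```

```bash
python3 s.py wrist8.png
```

```text
6.9 [0.5617 0.0035 0.274 ] [[ 0.9972  0.0745 -0.0007]
 [ 0.0745 -0.9972  0.0049]
 [-0.0003 -0.0049 -1.    ]] -0.00016945269042291584 [-1.0499  0.2225  0.083 ]
red [ 287  249   54   51 2222] [313.698  274.4577] [0.5842 0.0059 0.2715]
yellow [ 344  230   56   21 1073] [371.4175 239.8425] [ 0.5845 -0.0179  0.2224]
blue [344 296  53   4 168] [369.131  297.8929] [ 0.5595 -0.0191  0.2253]
```

View pics/wrist8.png

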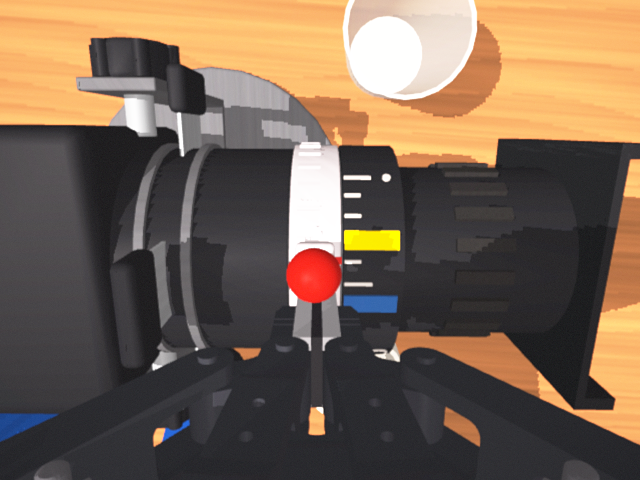

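The index line is at about (342,261) and the yellow centre at row 240, so roughly 12 mm remains. I'll push 9 mm and look again.

>>> arm_command --commands '[{"wx": 0,"wy": 0,"wz": 0,"x": 5,"y": 0,"z": 1,"grip": 1},{"wx": 0,"wy": 0,"wz": 0,"x": 4,"y": 0,"z": 1,"grip": 1},{"wx": 0,"wy": 0,"wz": 0,"x": 0,"y": 0,"z": 0,"grip": 1}]'

```text
t: 7.32
eef_pos: [0.5709, 0.0042, 0.2722]
eef_rot: [[0.997, 0.075, -0.0], [0.075, -0.997, 0.005], [0.0, -0.005, -1.0]]
ft_force: [-0.7, 0.6, 0.5]
grip_width: -0.0002
```

```bash
python3 s.py wrist9.png; python3 - <<'E'
import cv2
a=cv2.imread('pics/wrist9.png');cv2.imwrite('pics/z9.png',cv2.resize(a[200:340,270:430],None,fx=4,fy=4,interpolation=cv2.INTER_NEAREST))
E
```

```text
7.325 [0.5709 0.0042 0.2722] [[ 0.9972  0.0745 -0.0001]
 [ 0.0745 -0.9972  0.0051]
 [ 0.0002 -0.0051 -1.    ]] -0.0002014811635194808 [-0.6955  0.566   0.4684]
red [ 287  248   54   52 2201] [313.6606 274.2022] [0.5937 0.0065 0.2693]
yellow [ 345  253   55   20 1021] [372.095 262.382] [ 0.5845 -0.0184  0.2222]
```

View pics/z9.png

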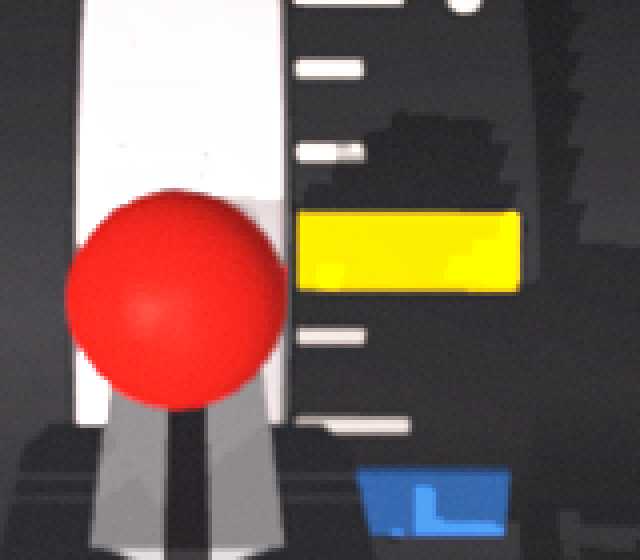

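The knob hides the index from here. I'll back the fingers off and look from higher up and ahead.

>>> arm_command --commands '[{"wx": 0,"wy": 0,"wz": 0,"x": -10,"y": 0,"z": 0,"grip": 1},{"wx": 0,"wy": 0,"wz": 0,"x": -10,"y": 0,"z": 0,"grip": 1},{"wx": 0,"wy": 0,"wz": 0,"x": 0,"y": 15,"z": -45,"grip": 1},{"wx": 0,"wy": 0,"wz": 0,"x": 0,"y": 25,"z": -15,"grip": 1},{"wx": 0,"wy": 0,"wz": 0,"x": 0,"y": 0,"z": 0,"grip": 1}]'

```text
t: 8.0
eef_pos: [0.5505, -0.0382, 0.3328]
eef_rot: [[0.997, 0.076, -0.0], [0.076, -0.997, 0.005], [0.0, -0.005, -1.0]]
ft_force: [-0.4, -0.8, 0.2]
grip_width: 0.0004
```

```bash
python3 s.py wrist10.png; python3 - <<'E'
import cv2
a=cv2.imread('pics/wrist10.png');cv2.imwrite('pics/z10.png',cv2.resize(a[120:320,180:380],None,fx=3,fy=3,interpolation=cv2.INTER_NEAREST))
E
```

```text
8.0 [ 0.5505 -0.0382  0.3328] [[ 0.9971  0.0758 -0.0001]
 [ 0.0758 -0.9971  0.0053]
 [ 0.0003 -0.0053 -1.    ]] 0.00036175367179201956 [-0.4051 -0.7724  0.1808]
red [257 192   5   4  19] [258.8947 193.4211] [ 0.5805 -0.0035  0.223 ]
yellow [300 181   7  15 104] [303.0096 188.0673] [ 0.5851 -0.0273  0.2219]
blue [300 232   7  14  98] [303.  238.5] [ 0.5574 -0.0293  0.2244]
```

View pics/wrist10.png

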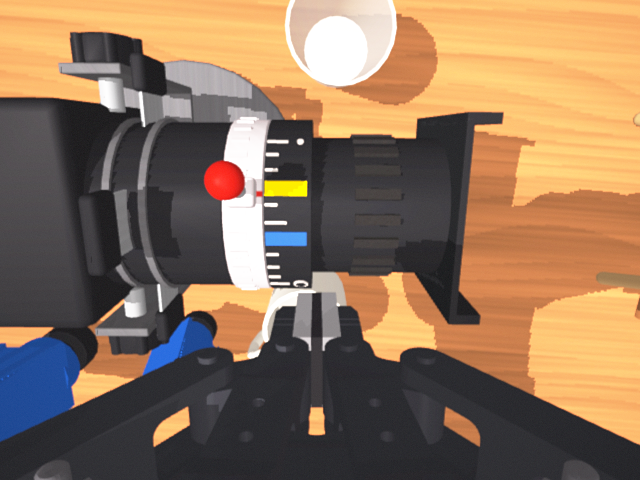

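View pics/z10.png

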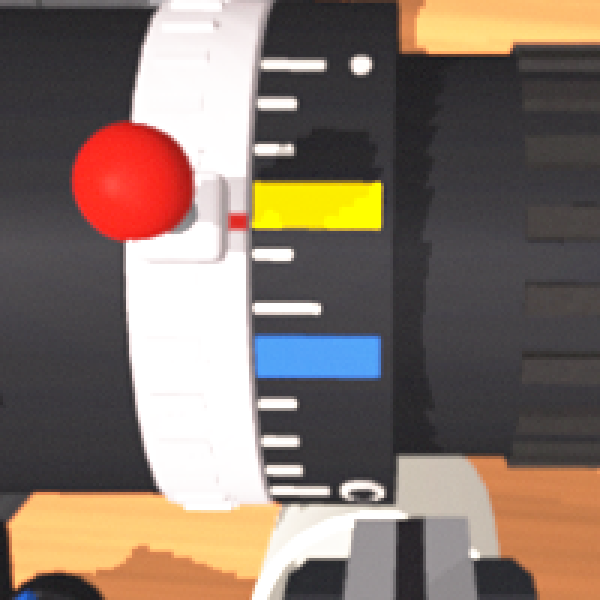

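```bash
cat > r.py <<'E'
import sys
from m import *
f=np.load('pics/'+sys.argv[1]+'.npz');im,d=f['im'].astype(int),f['d']
x0,x1,y0,y1=map(int,sys.argv[2:6])
h=cv2.cvtColor(f['im'],cv2.COLOR_RGB2HSV).astype(int);S=h[...,1];H=h[...,0]
Y=(abs(H-29)<6)&(S>170)&(h[...,2]>150);R=((H<8)|(H>172))&(S>120)&(h[...,2]>90)
for m,nm in((Y,'Y'),(R,'R')):
    B=np.zeros_like(m);B[y0:y1,x0:x1]=1;m&=B
    cs=[c for c in range(640) if m[:,c].sum()>1]
    print(nm,[(c,round(float(np.mean(np.nonzero(m[:,c])[0])),2),int(m[:,c].sum())) for c in cs])
E
python3 r.py wrist10.png 255 310 170 210
```

```text
Y [(264, 193.5, 4), (265, 187.5, 16), (266, 188.0, 15), (267, 188.0, 15), (268, 188.0, 15), (269, 188.0, 15), (270, 188.0, 15), (271, 188.0, 15), (272, 188.0, 15), (273, 188.0, 15), (274, 188.0, 15), (275, 188.0, 15), (276, 188.0, 15), (277, 188.0, 15), (278, 188.0, 15), (279, 188.0, 15), (280, 188.0, 15), (281, 188.0, 15), (282, 188.0, 15), (283, 188.0, 15), (284, 188.0, 15), (285, 188.0, 15), (286, 188.0, 15), (287, 188.0, 15), (288, 188.0, 15), (289, 188.0, 15), (290, 188.0, 15), (291, 188.0, 15), (292, 188.0, 15), (293, 188.0, 15), (294, 188.0, 15), (295, 188.0, 15), (296, 188.0, 15), (297, 188.0, 15), (298, 188.0, 15), (299, 188.0, 15), (300, 188.0, 15), (301, 188.0, 15), (302, 188.0, 15), (303, 188.0, 15), (304, 188.0, 15), (305, 188.0, 15), (306, 188.0, 15)]
R [(256, 193.5, 4), (257, 193.0, 5), (258, 193.0, 5), (259, 193.0, 5), (260, 193.0, 5), (261, 193.0, 5), (262, 193.5, 4)]
```

The index is 5 px (about 2.6 mm on the rim, 0.047 rad) short of the tape's middle, so the knob needs about 4.4 mm more. Going back down behind the lever.

>>> arm_command --commands '[{"wx": 0,"wy": 0,"wz": 0,"x": -3,"y": -25,"z": 0,"grip": 1},{"wx": 0,"wy": 0,"wz": 0,"x": 0,"y": -16,"z": 15,"grip": 1},{"wx": 0,"wy": 0,"wz": 0,"x": 0,"y": 0,"z": 45,"grip": 1},{"wx": 0,"wy": 0,"wz": 0,"x": 0,"y": 0,"z": 0,"grip": 1}]'

```text
t: 8.55
eef_pos: [0.5421, 0.0067, 0.2689]
eef_rot: [[0.997, 0.078, -0.002], [0.078, -0.997, 0.006], [-0.002, -0.006, -1.0]]
ft_force: [-0.7, -0.3, -0.6]
grip_width: -0.0
```

>>> arm_command --commands '[{"wx": 0,"wy": 0,"wz": 0,"x": 10,"y": 4,"z": -3,"grip": 1},{"wx": 0,"wy": 0,"wz": 0,"x": 9,"y": 0,"z": 0,"grip": 1},{"wx": 0,"wy": 0,"wz": 0,"x": 5,"y": 0,"z": 0,"grip": 1},{"wx": 0,"wy": 0,"wz": 0,"x": 0,"y": 0,"z": 0,"grip": 1}]'

```text
t: 9.05
eef_pos: [0.5696, 0.0043, 0.2778]
eef_rot: [[0.997, 0.077, 0.005], [0.077, -0.997, 0.007], [0.005, -0.006, -1.0]]
ft_force: [0.1, -0.0, -0.7]
grip_width: -0.0001
```

>>> arm_command --commands '[{"wx": 0,"wy": -0.005,"wz": 0,"x": 0,"y": 0,"z": 5,"grip": 1},{"wx": 0,"wy": 0,"wz": 0,"x": 3,"y": 0,"z": 0,"grip": 1},{"wx": 0,"wy": 0,"wz": 0,"x": 2,"y": 0,"z": 0,"grip": 1},{"wx": 0,"wy": 0,"wz": 0,"x": 0,"y": 0,"z": 0,"grip": 1}]'

```text
t: 9.55
eef_pos: [0.574, 0.0045, 0.2719]
eef_rot: [[0.997, 0.077, -0.003], [0.077, -0.997, 0.006], [-0.003, -0.006, -1.0]]
ft_force: [-0.3, 1.0, -0.3]
grip_width: -0.0002
```

>>> arm_command --commands '[{"wx": 0,"wy": 0,"wz": 0,"x": 1.3,"y": 0,"z": 0,"grip": 1},{"wx": 0,"wy": 0,"wz": 0,"x": 0,"y": 0,"z": 0,"grip": 1}]'

```text
t: 9.8
eef_pos: [0.5751, 0.0046, 0.2717]
eef_rot: [[0.997, 0.077, -0.004], [0.077, -0.997, 0.006], [-0.004, -0.006, -1.0]]
ft_force: [-1.6, -0.6, -0.6]
grip_width: 0.0003
```

>>> arm_command --commands '[{"wx": 0,"wy": 0,"wz": 0,"x": -10,"y": 0,"z": 0,"grip": 1},{"wx": 0,"wy": 0,"wz": 0,"x": -15,"y": 0,"z": 0,"grip": 1},{"wx": 0,"wy": 0,"wz": 0,"x": 0,"y": 15,"z": -45,"grip": 1},{"wx": 0,"wy": 0,"wz": 0,"x": 0,"y": 25,"z": -15,"grip": 1},{"wx": 0,"wy": 0,"wz": 0,"x": 0,"y": 0,"z": 0,"grip": 1}]'

```text
t: 10.42
eef_pos: [0.5513, -0.0386, 0.3337]
eef_rot: [[0.997, 0.078, 0.0], [0.078, -0.997, 0.006], [0.001, -0.006, -1.0]]
ft_force: [0.3, 0.8, -0.8]
grip_width: -0.0002
```

```bash
python3 s.py wrist11.png; python3 r.py wrist11.png 250 315 160 205;python3 - <<'E'
import cv2
a=cv2.imread('pics/wrist11.png');cv2.imwrite('pics/z11.png',cv2.resize(a[100:300,180:380],None,fx=3,fy=3,interpolation=cv2.INTER_NEAREST))
E
```

```text
10.425 [ 0.5513 -0.0386  0.3337] [[ 0.9969  0.0781  0.0001]
 [ 0.0781 -0.9969  0.0056]
 [ 0.0006 -0.0055 -1.    ]] -0.00017244226172220288 [ 0.2694  0.8469 -0.8213]
red [257 189   4   3  12] [258.5 190. ] [ 0.5829 -0.0033  0.2222]
yellow [300 182   7  16 104] [302.7692 189.2692] [ 0.5854 -0.0274  0.222 ]
blue [300 233   6  14  84] [302.5 239.5] [ 0.5576 -0.0293  0.2246]
Y [(264, 189.0, 15), (265, 189.0, 15), (266, 189.0, 15), (267, 189.0, 15), (268, 189.0, 15), (269, 189.0, 15), (270, 189.0, 15), (271, 189.0, 15), (272, 189.0, 15), (273, 189.0, 15), (274, 189.0, 15), (275, 189.0, 15), (276, 189.0, 15), (277, 189.0, 15), (278, 189.0, 15), (279, 189.0, 15), (280, 189.0, 15), (281, 189.0, 15), (282, 189.0, 15), (283, 189.0, 15), (284, 189.0, 15), (285, 189.0, 15), (286, 189.5, 16), (287, 189.5, 16), (288, 189.5, 16), (289, 189.5, 16), (290, 189.5, 16), (291, 189.5, 16), (292, 189.5, 16), (293, 189.5, 16), (294, 189.5, 16), (295, 189.5, 16), (296, 189.5, 16), (297, 189.5, 16), (298, 189.5, 16), (299, 189.5, 16), (300, 189.5, 16), (301, 189.5, 16), (302, 189.5, 16), (303, 189.5, 16), (304, 189.5, 16), (305, 189.5, 16), (306, 188.5, 12)]
R [(256, 190.0, 5), (257, 190.0, 5), (258, 190.0, 5), (259, 190.0, 5), (260, 190.0, 5), (261, 190.0, 5)]
```

View pics/z11.png

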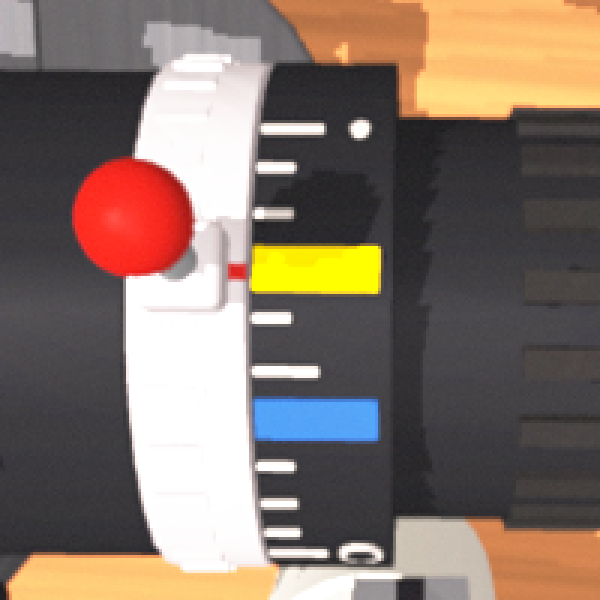

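The index is now about 1 px (0.6 mm, 0.01 rad) short of the tape's middle. There is plenty of time for one more 1 mm nudge.

>>> arm_command --commands '[{"wx": 0,"wy": 0,"wz": 0,"x": -3,"y": -25,"z": 0,"grip": 1},{"wx": 0,"wy": 0,"wz": 0,"x": 0,"y": -13,"z": 15,"grip": 1},{"wx": 0,"wy": 0,"wz": 0,"x": 0,"y": 0,"z": 43,"grip": 1},{"wx": 0,"wy": 0,"wz": 0,"x": 0,"y": 0,"z": 0,"grip": 1}]'

```text
t: 10.98
eef_pos: [0.544, 0.0033, 0.2727]
eef_rot: [[0.997, 0.08, -0.0], [0.08, -0.997, 0.007], [0.001, -0.007, -1.0]]
ft_force: [-0.1, 1.7, -0.5]
grip_width: -0.0001
```

>>> arm_command --commands '[{"wx": 0,"wy": 0,"wz": 0,"x": 10,"y": 0,"z": 0,"grip": 1},{"wx": 0,"wy": 0,"wz": 0,"x": 9,"y": 0,"z": 0,"grip": 1},{"wx": 0,"wy": 0,"wz": 0,"x": 5,"y": 0,"z": 0,"grip": 1},{"wx": 0,"wy": 0,"wz": 0,"x": 0,"y": 0,"z": 0,"grip": 1}]'

```text
t: 11.48
eef_pos: [0.5713, 0.0054, 0.278]
eef_rot: [[0.997, 0.08, 0.007], [0.08, -0.997, 0.007], [0.007, -0.006, -1.0]]
ft_force: [-0.4, 0.2, 0.3]
grip_width: -0.0001
```

>>> arm_command --commands '[{"wx": 0,"wy": -0.008,"wz": 0,"x": 0,"y": 0,"z": 5,"grip": 1},{"wx": 0,"wy": 0,"wz": 0,"x": 2,"y": 0,"z": 0,"grip": 1},{"wx": 0,"wy": 0,"wz": 0,"x": 2,"y": 0,"z": 0,"grip": 1},{"wx": 0,"wy": 0,"wz": 0,"x": 0,"y": 0,"z": 0,"grip": 1}]'

```text
t: 11.98
eef_pos: [0.5753, 0.0055, 0.273]
eef_rot: [[0.997, 0.079, -0.002], [0.079, -0.997, 0.006], [-0.001, -0.006, -1.0]]
ft_force: [-0.5, -0.0, 0.7]
grip_width: -0.0001
```

>>> arm_command --commands '[{"wx": 0,"wy": 0,"wz": 0,"x": 1,"y": 0,"z": 0,"grip": 1},{"wx": 0,"wy": 0,"wz": 0,"x": 0,"y": 0,"z": 0,"grip": 1}]'

```text
t: 12.22
eef_pos: [0.5759, 0.0055, 0.2729]
eef_rot: [[0.997, 0.079, -0.003], [0.079, -0.997, 0.006], [-0.003, -0.006, -1.0]]
ft_force: [-0.6, 0.2, 0.1]
grip_width: 0.0002
```

>>> arm_command --commands '[{"wx": 0,"wy": 0,"wz": 0,"x": -10,"y": 0,"z": 0,"grip": 1},{"wx": 0,"wy": 0,"wz": 0,"x": -15,"y": 0,"z": 0,"grip": 1},{"wx": 0,"wy": 0,"wz": 0,"x": 0,"y": 15,"z": -45,"grip": 1},{"wx": 0,"wy": 0,"wz": 0,"x": 0,"y": 25,"z": -15,"grip": 1},{"wx": 0,"wy": 0,"wz": 0,"x": 0,"y": 0,"z": 0,"grip": 1}]'

```text
t: 12.85
eef_pos: [0.5514, -0.0376, 0.3333]
eef_rot: [[0.997, 0.08, -0.003], [0.08, -0.997, 0.006], [-0.002, -0.006, -1.0]]
ft_force: [-0.3, -0.3, -0.4]
grip_width: 0.0001
```

```bash
python3 s.py wrist12.png; python3 r.py wrist12.png 250 290 160 205;python3 - <<'E'
import cv2
a=cv2.imread('pics/wrist12.png');cv2.imwrite('pics/z12.png',cv2.resize(a[100:300,180:380],None,fx=3,fy=3,interpolation=cv2.INTER_NEAREST))
E
```

```text
12.85 [ 0.5514 -0.0376  0.3333] [[ 0.9968  0.0803 -0.0027]
 [ 0.0804 -0.9967  0.0056]
 [-0.0022 -0.0058 -1.    ]] 5.343875786628964e-05 [-0.3228 -0.3005 -0.3994]
red [258 188   5   3  15] [260. 189.] [ 0.5832 -0.003   0.2221]
yellow [300 182   8  16 127] [303.4724 189.4409] [ 0.5851 -0.0268  0.2221]
blue [300 233   8  14 112] [303.5 239.5] [ 0.5574 -0.0289  0.2243]
Y [(265, 193.5, 4), (266, 189.0, 15), (267, 189.0, 15), (268, 189.0, 15), (269, 189.0, 15), (270, 189.0, 15), (271, 189.0, 15), (272, 189.0, 15), (273, 189.0, 15), (274, 189.0, 15), (275, 189.0, 15), (276, 189.0, 15), (277, 189.0, 15), (278, 189.0, 15), (279, 189.0, 15), (280, 189.0, 15), (281, 189.0, 15), (282, 189.0, 15), (283, 189.0, 15), (284, 189.0, 15), (285, 189.0, 15), (286, 189.0, 15), (287, 189.0, 15), (288, 189.0, 15), (289, 189.0, 15)]
R [(258, 189.0, 5), (259, 189.0, 5), (260, 189.0, 5), (261, 189.0, 5), (262, 189.0, 5), (263, 189.0, 5)]
```

View pics/z12.png

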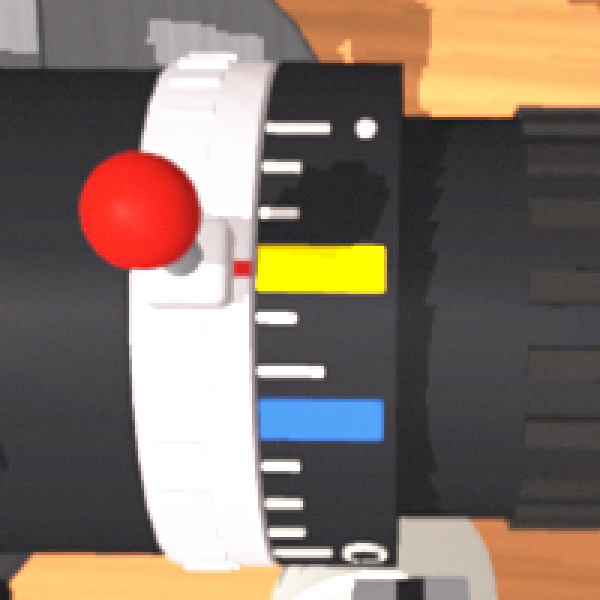

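The red index (row 189) is level with the middle of the yellow tape (row 189). Now I'll take the hand up and away, and check the surroundings.

>>> arm_command --commands '[{"wx": 0,"wy": 0,"wz": 0,"x": 0,"y": 0,"z": -40,"grip": 1},{"wx": 0,"wy": 0,"wz": 0,"x": -40,"y": 0,"z": -30,"grip": 1},{"wx": 0,"wy": 0,"wz": 0,"x": -50,"y": 0,"z": 0,"grip": 1},{"wx": 0,"wy": 0,"wz": 0,"x": -50,"y": 0,"z": 0,"grip": 1},{"wx": 0,"wy": 0,"wz": 0,"x": 0,"y": 0,"z": 0,"grip": 1},{"wx": 0,"wy": 0,"wz": 0,"x": 0,"y": 0,"z": 0,"grip": 1}]'

```text
t: 13.65
eef_pos: [0.4074, -0.0461, 0.401]
eef_rot: [[0.996, 0.084, -0.008], [0.084, -0.996, 0.007], [-0.007, -0.007, -1.0]]
ft_force: [1.1, -0.1, 0.2]
grip_width: -0.0002
```

```bash
python3 - <<'E'
from h import *
o=ctrl.get_obs();print(o['t'],o['eef_pos'],o['qvel'],o['ft_force'])
a=np.load('pics/scene0.png.npz')['im'];t=np.load('pics/top0.png.npz')['im']
s,_=snap('scene','scene13.png');tp,_=snap('top','top13.png')
v=np.vstack([np.hstack([t[180:340,140:460],tp[180:340,140:460]]),np.hstack([a[80:340,240:440],s[80:340,240:440],np.abs(a.astype(int)-s)[80:340,240:440].astype(np.uint8),np.zeros((260,40,3),np.uint8)])])
cv2.imwrite('pics/cmp.png',v[:,:,::-1])
E
```

```text
13.65 [ 0.40739007 -0.04606958  0.40098873] [ 0.01098555 -0.04184704 -0.00889112  0.0076508  -0.00292045 -0.00615347] [ 1.11123984 -0.05297889  0.20363228]
```

View pics/cmp.png

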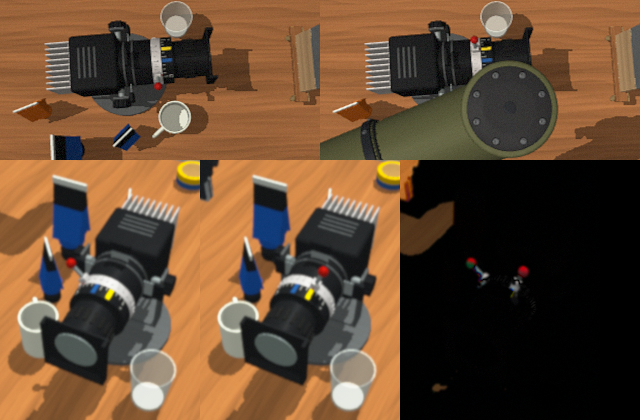

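The before/after difference in the scene camera shows only the lever and ring (and the arm's shadow) changed. The lamp, shutters, tubes, mug and cup have not moved. Handing in.

```bash
python3 -c "
from station import ctrl
print(ctrl.hand_in())"
```

```text
the job is handed in; nothing more can be done
None
```

The iris lever is set: the red index line points at the middle of the yellow tape. I pushed the knob over its arc with the closed fingertips in one main push and two small corrections. I then lifted the hand clear and handed in at about 13.8 s.

- **Alignment:** in the last wrist picture the index and the tape's middle are on the same pixel row (189), where 1 px is about 0.5 mm on the rim. By depth, the index still came out about 1 mm short. I trusted the pixel comparison, because the depth readings scatter by about 1 mm.
- **Lamp and surroundings:** the before/after scene pictures differ only at the lever and ring and in the arm's shadow. Lamp, shutters, tubes, mug and cup had not moved. I compared only the part of the scene picture around the lamp, so the easel was seen just at the edge of the top picture, where it looks the same.
- **Force:** the highest reading at the end of a move was about 9.5 N, at first contact. Readings were about 1 to 2 N for the rest of the push.
- **Refused call:** the first move call came back as invalid input and moved nothing; giving every field in each row fixed it.

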